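Set the spindle speed by clicks and switch on

TASK

Turn the black dial on the grey speed-control box exactly four clicks clockwise (seen from above) from where it stands now, and only then push the toggle lever beside it fully over to the back of the box to switch the spindle on. Leave the steel bush and the aluminium electrode holder that stand on either side of the box where they are.

Things in the scene. Friction and masses are not known exactly. Their poses are not given: they have to be found in the camera images.
- control_box: grey sheet-metal control box fixed to the bench, 96 (x) x 180 (y) x 55 (z) mm. Origin: centre of its underside, at bench level; its x axis points to its back (away from the robot, give or take the box's yaw), y to its left, z up. The dial is on top of its left half (axis at x 0, y +42 mm), the toggle lever on top of its right half (pivot at x +20 mm, y -58 mm, 63 mm above the bench).
- dial (a joint): angle of the dial in rad, growing clockwise seen from above. The dial clicks into a spring detent every 30 degrees (0.5236 rad): positions 0, 0.524, 1.047 ... 4.712, with a stop just outside either end. It starts at rest in one of the first four positions (0 to 1.571). Let go between two clicks it snaps to the nearer one (within 2 degrees of half-way it may stay balanced); turning it past a click takes up to about 0.2 N m.
- dial_grip (a point): on the dial's vertical axis, half-way up the grip bar, 87 mm above the bench. The dial is a black disc, 68 mm across, its top 69 mm above the bench, with an upright bar grip across it, 64 long x 16 wide x 36 mm high (from 69 to 105 mm above the bench). The point's x axis runs along the bar, to the end with the white line; y is across the bar, z up.
- dial_mark (a point): top of the bar grip near its pointer end (the end with the white line on top and down its end face), 30 mm from the dial's axis, 105 mm above the bench; turns with the dial. Ten dark tick marks on the plate round the dial show the click positions.
- lever (a joint): angle of the toggle lever in rad: 0 leaning to the front (towards the robot), 0.5 upright, 1.0 fully over to the back (on), where a stop is. Friction holds it wherever it is left; about 1 N at its tip moves it. At the start it is between 0 and 0.2.
- lever_tip (a point): centre of the black ball, 22 mm across, at the end of the toggle lever, 58 mm from its pivot on a 9 mm steel stem; 114 mm above the bench at either end of the swing; turns with the lever. The two ends of its swing are 28 mm before and 28 mm behind the pivot along the box's x axis.
- guide_bush: loose plain ground steel guide bush standing to the left of the box, 36 mm across, 84 mm high; origin at the centre of its underside. To be left alone.
- electrode_holder: loose aluminium electrode holder (square foot 46 x 46 mm with a round stepped top, 54 mm high) to the right of the box; origin at the centre of its underside. To be left alone.

How it is judged:
By the outcome, as a careful person would: the job done as asked, in the order asked, and still so for the second after the job is handed in, with the robot touching nothing.
It also fails if it takes over 58 s, if anything falls off the work surface, if the arm or the gripper's body presses on something with over 40 N, if the wrist force passes 120 N, or if a joint passes its speed limit or range.

ROBOT

A 6-joint arm with a two-finger parallel gripper is mounted at the origin on the work surface; the furniture and walls round the work are solid. World frame = base frame: x ahead of the robot, y to its left, z up, the work surface at z = 0. Lengths are in mm, angles in degrees, forces in N, time in s.
With the tool pointing down it reaches from about 350 to 850 mm from the base axis. Payload 8.1 kg.
Tool frame: the origin (TCP) lies midway between the tips of the shut fingers; the grasp point (between the pads) lies 19 mm behind it; z points along the fingers, y is the line along which they close (so a half turn about z gives the same grasp; the last joint's range is limited). The gripper opens to 85 mm and grips with 20 to 120 N. Pads are 22 mm wide; open, the fingers measure 114 mm over their backs; the gripper's body (76 mm by 85 mm) begins 54 mm behind the grasp point. The pads swing forward as they close: fully open they stand 13 mm farther back than shut.
Start: joints at [58.82, 7.471, 85.268, -0, 87.261, -4.893], TCP at [265.704, 537.965, 231.292] pointing down, gripper open.
Joint ranges: [-169.43, 169.43], [-51.17, 129.36], [1.28, 143.12], [-76.62, 256.62], [0, 156.53], [-152.29, 152.29]. Speed limits (degrees/s): [136.94, 136.94, 159.86, 180, 180, 180].

INTERFACE

Orientations are given as [roll, pitch, yaw] about the fixed x, y, z axes, in that order (R = Rz(yaw) Ry(pitch) Rx(roll)).
In Python, from bench import r gives the robot as it stands. The module is installed in compiled form; this text tells all that it offers.
- The arm moves only by the tool jog_arm, never from a script. Its argument "rows" is a list of rows, each a list of 2 entries, a list of its own where there are three numbers: the shift along the tool's x, y, z in mm, then the turn, a rotation vector about the tool's x, y, z in rad. A call has 1 to 10 rows; each row is the pose to reach, as a shift and turn from the pose commanded when the call began, along the tool's axes at that moment; what a row does not reach only later rows make up. A row lasts 1/10 s, in which the tool goes at most 50 mm and 8.59 degrees, less where a joint would pass 70% of its speed; a pose out of reach is approached as far as the arm can. A call with a gripper value outside its range is refused whole. "grip" is the finger opening in mm, from 0 to 85.4, set as the call begins (left out, the last holds). The fingers move at their own pace and stop on an object; "force" is the grip in N (left out, the last holds). Time passes only in rows, so rows that repeat a pose let the fingers close. It gives the time, the measured TCP pose, the force, the opening and the grip force at its end, in the units of the state.
- r.sense(): the state, without advancing time (a new reading comes with each control period).
- r.snapshot(name): name is "side" or "top" or "wrist"; returns (picture, depth): 420x560x3 uint8, blue, green, red; 420x560 float32, mm along the optical axis (not along the pixel's ray), 0 where there is no reading.
- r.camera_params(name): a dict with "fx", "fy", "cx", "cy" (pixels), "pose" (4x4, takes a point from camera to world coordinates); the wrist camera has in their place "tool_from_camera" (4x4, takes a point from camera to tool coordinates, whose origin is the TCP and whose axes are the flange's). Camera axes: x right, y down, z forward; pixel columns grow to the right and rows downward; lengths in mm; the calibration is good to about 2 mm. A picture is of the moment at which its call begins: read the wrist's pose just before it. camera_params takes no time and is no camera call.
- r.hand_in(): hands the job in; it is judged then, once.
The state is a dict: "time": time; "joint_pos": joint angles; "qd": joint speeds; "joint_efforts": joint torques, N m; "tool_pos": TCP position; "tcp_rot": TCP orientation; "ft_force": force on the tool from outside, world axes, zero at the start; "wrist_torque": the same for the moment, N m; "finger_gap": finger opening in mm; "grip_force": force on a finger pad.
Only numpy, scipy, OpenCV 4.12 (cv2) and the standard library are available. Lean on these libraries where they do the work, as an engineer would, in place of code of your own. Each camera call takes 0.05 s, during which the arm holds its last target. There are 200 camera calls.

## Working session

There is one attempt and no reset: what is moved stays moved. The work goes in short steps, Python scripts to look and compute and a tool call to move; the robot and the scene stay as the last step left them, time stands still between calls to the robot, and variables do not carry over. Pictures are saved under pics/ and viewed, at most 10 in all, crops included, and the job is handed in when it is done.

Besides the shell and the picture viewer there is one more tool, called after "Call:" as a command line: name --argument value ..., lists and objects as JSON in quotes. jog_arm: Moves the arm, as the interface text tells. Its arguments: {"type":"object","properties":{"rows":{"type":"array"},"grip":{"type":"number"},"force":{"type":"number"}},"required":["rows"]}

```bash
mkdir -p pics; python3 - <<'E'
from bench import r
import cv2,numpy as np
s=r.sense();print(s)
for n in("top","side"):
    p,d=r.snapshot(n);cv2.imwrite(f"pics/{n}.png",p);np.savez(f"pics/{n}.npz",p=p,d=d);c=r.camera_params(n);print(n,c)
E
```

```text
{'time': 0.0, 'joint_pos': array([ 5.88209078e+01,  7.51516094e+00,  8.53322750e+01, -2.41968410e-04,
        8.72613820e+01, -4.89387687e+00]), 'qd': array([ 0.06445853,  0.04921377,  0.0258374 , -0.03304626, -0.02354099,
        0.03515605]), 'joint_efforts': array([-1.68563707e-03, -5.69366241e+01, -5.00563467e+01, -5.18010565e-04,
        1.43600022e-02,  7.51591301e-05]), 'tool_pos': array([265.39590113, 537.47499624, 230.21517619]), 'tcp_rot': array([-1.79891558e+02, -9.04251577e-03,  1.53714788e+02]), 'ft_force': array([-0.25711125,  0.12424757,  0.38010447]), 'wrist_torque': array([ 0.00535509,  0.00288211, -0.01165467]), 'grip_force': 0.0, 'finger_gap': 85.28084651599431}
top {'fx': 438.47622175777593, 'fy': 438.47622175777593, 'cx': 265.4608917964629, 'cy': 211.76013765330256, 'pose': array([[-2.63733580e-02, -9.90217605e-01,  1.37016574e-01,
         3.29571845e+02],
       [-9.99488830e-01,  2.85977909e-02,  1.42914042e-02,
        -1.47636819e+01],
       [-1.80699714e-02, -1.36569623e-01, -9.90465655e-01,
         9.27025651e+02],
       [ 0.00000000e+00,  0.00000000e+00,  0.00000000e+00,
         1.00000000e+00]])}
side {'fx': 539.7256969844614, 'fy': 539.7256969844614, 'cx': 277.1253518922601, 'cy': 225.06043309285943, 'pose': array([[ 8.27061495e-01, -3.80587902e-01,  4.13669109e-01,
         7.92433909e+01],
       [-5.62025988e-01, -5.47059752e-01,  6.20364745e-01,
        -5.51314268e+02],
       [-9.80159629e-03, -7.45572583e-01, -6.66352348e-01,
         6.69834502e+02],
       [ 0.00000000e+00,  0.00000000e+00,  0.00000000e+00,
         1.00000000e+00]])}
```

View pics/top.png

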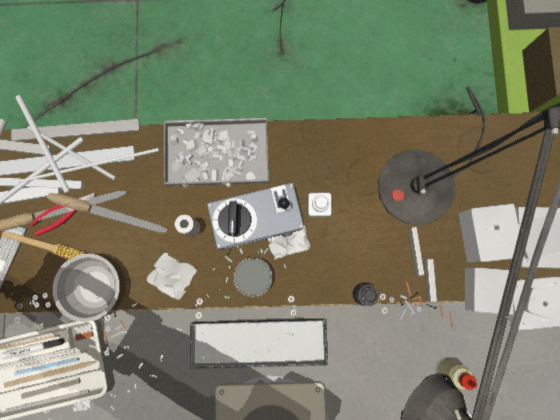

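View pics/side.png

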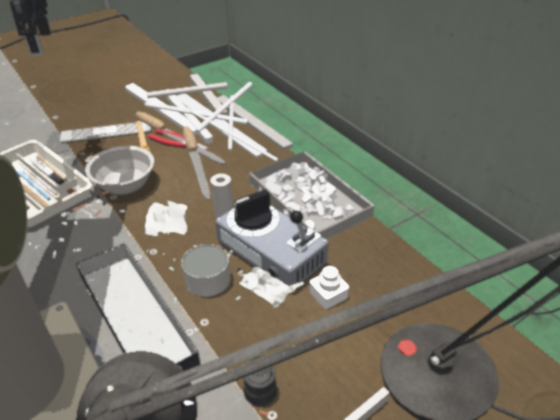

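The top view shows the box at about cols 208–302, rows 185–248, with the dial at (234,219), the lever ball at (284,202), the bush at (186,225) and the holder at (320,204). The side view has the dial at (253,210) and the lever ball at (296,216).

```bash
cat > h.py <<'E'
import numpy as np,cv2
from bench import r
def ray(c,u,v,z):
    T=c["pose"];d=T[:3,:3]@np.array([(u-c["cx"])/c["fx"],(v-c["cy"])/c["fy"],1]);o=T[:3,3]
    return o+d*(z-o[2])/d[2]
def proj(c,P):
    T=np.linalg.inv(c["pose"]);q=T[:3,:3]@np.asarray(P,float)+T[:3,3];return np.array([c["cx"]+c["fx"]*q[0]/q[2],c["cy"]+c["fy"]*q[1]/q[2]])
def cloud(c,d):
    v,u=np.mgrid[:420,:560];P=np.stack([(u-c["cx"])/c["fx"]*d,(v-c["cy"])/c["fy"]*d,d],-1)
    return P@c["pose"][:3,:3].T+c["pose"][:3,3]
E
python3 - <<'E'
from h import *
z=np.load("pics/top.npz");p,d=z["p"],z["d"];c=r.camera_params("top")
P=cloud(c,d);x,y,h=P[...,0],P[...,1],P[...,2]
roi=np.zeros(d.shape,bool);roi[175:260,200:308]=1
m=roi&(h>46)&(h<64)&(d>0)
pts=P[m][:,:2].astype(np.float32)
print("plate h",np.median(h[m]),"n",m.sum());print("rect",cv2.minAreaRect(pts))
m3=roi&(h>35)&(d>0);k=cv2.morphologyEx(m3.astype(np.uint8),cv2.MORPH_OPEN,np.ones((5,5)));print("rect all",cv2.minAreaRect(P[k>0][:,:2].astype(np.float32)))
b=roi&(h>95)&(d>0)
n,l,st,ce=cv2.connectedComponentsWithStats(b.astype(np.uint8))
for i in range(1,n):
    if st[i,4]>5: q=P[l==i];print(st[i],q.mean(0),cv2.minAreaRect(q[:,:2].astype(np.float32)),q[:,2].max())
for (v,u) in[(60,0)]:pass
hi=(d>0)&(h>110);n,l,st,ce=cv2.connectedComponentsWithStats(hi.astype(np.uint8))
for i in range(1,n):
    if st[i,4]>30:q=P[l==i];print("high",st[i],q.min(0),q.max(0))
cv2.imwrite("pics/c1.png",cv2.resize(p[180:255,165:340],None,fx=4.5,fy=4.5,interpolation=cv2.INTER_CUBIC))
s=np.load("pics/side.npz")["p"];cv2.imwrite("pics/c2.png",cv2.resize(s[165:310,200:350],None,fx=4,fy=4,interpolation=cv2.INTER_CUBIC))
E
```

```text
plate h 56.658450703544986 n 3153
rect ((425.19256591796875, 15.028495788574219), (136.2108154296875, 179.92510986328125), 12.146248817443848)
rect all ((441.8712158203125, 18.60240936279297), (101.93376159667969, 180.02491760253906), 11.8490629196167)
[278 197  12  12 111] [456.69051799 -37.02994279 126.27155247] ((457.3231506347656, -37.12598419189453), (20.760272979736328, 20.50640869140625), 59.63198471069336) 132.89758887042046
[228 201  10  34 290] [434.68496999  59.88157785 105.69601821] ((434.5102844238281, 60.22615051269531), (16.006132125854492, 62.38370895385742), 87.02252960205078) 110.34231001171884
high [ 400  102  160  318 8930] [ 102.10109121 -427.34805668  110.22493815] [ 558.12649094 -202.23841688  353.87410322]
high [278 197  12  12 111] [446.72945607 -47.39281815 119.27238851] [467.73363272 -26.84637313 132.89758887]
high [469 380   9   8  44] [ 121.42409709 -361.43423238  110.40145176] [ 131.43421436 -354.22278578  129.600631  ]
```

View pics/c1.png

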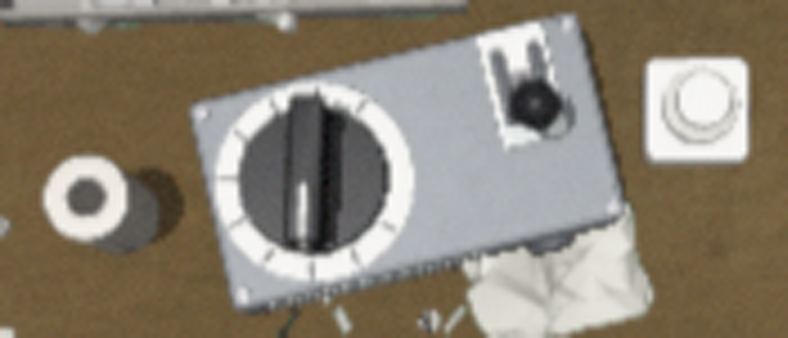

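View pics/c2.png

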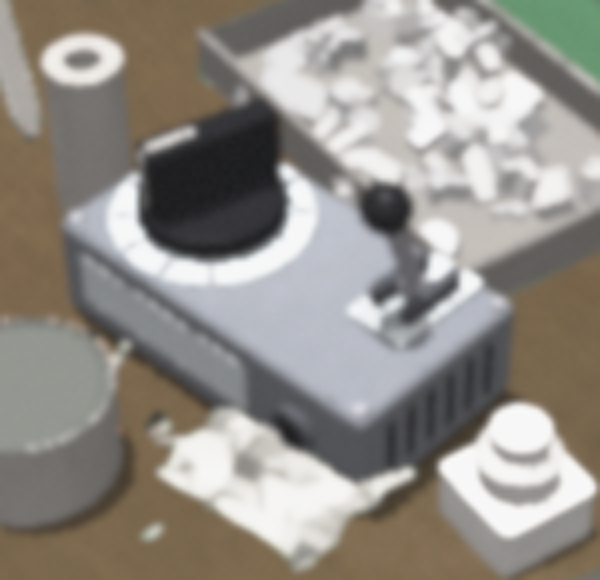

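Both crops show the white line at the bar's near end: top crop (303,215), side crop (170,135). The pointer therefore aims at the robot, about 177° in world yaw. The lever ball leans to the front.

```bash
python3 - <<'E'
from h import *
t=np.load("pics/top.npz");c=r.camera_params("top");s=np.load("pics/side.npz");cs=r.camera_params("side")
# plate corner screws in crop px
cr=lambda a,b:(a/4.5+165-.4,b/4.5+180-.4)
K=[ray(c,*cr(*q),56)[:2] for q in[(203,113),(568,22),(613,207),(243,295)]]
K=np.array(K);print("screws",K.round(1),"centre",K.mean(0))
print("yaw est",[np.degrees(np.arctan2(-(a-b)[0],(a-b)[1])) for a,b in[(K[0],K[1]),(K[3],K[2])]],[np.degrees(np.arctan2((a-b)[1],(a-b)[0])) for a,b in[(K[0],K[3]),(K[1],K[2])]])
print("bush",ray(c,*cr(86,198),84),"holder",ray(c,*cr(700,100),54),"dial plate centre",ray(c,*cr(314,180),56))
P=cloud(cs,s["d"]);h=P[...,2];roi=np.zeros(h.shape,bool);roi[185:260,225:320]=1
for lo in(90,98):
  n,l,st,_=cv2.connectedComponentsWithStats((roi&(h>lo)&(s["d"]>0)).astype(np.uint8))
  for i in range(1,n):
    q=P[l==i]
    if len(q)>8: print("side",st[i],q.mean(0).round(1),cv2.minAreaRect(q[:,:2].astype(np.float32)),q[:,2].max())
# dark ball by two rays
def lin(c,u,v):
    d=c["pose"][:3,:3]@np.array([(u-c["cx"])/c["fx"],(v-c["cy"])/c["fy"],1]);return c["pose"][:3,3],d/np.linalg.norm(d)
def tri(a,b):
    o1,d1=lin(c,*a);o2,d2=lin(cs,*b);k=np.linalg.lstsq(np.c_[d1,-d2],o2-o1,rcond=None)[0];A,B=o1+k[0]*d1,o2+k[1]*d2;return (A+B)/2,np.linalg.norm(A-B)
print("ball",tri(cr(535,103),(384/4+200-.4,207/4+165-.4)))
E
```

```text
screws [[467.6 109.7]
 [504.2 -54.9]
 [420.2 -72. ]
 [385.7  92.7]] centre [444.4401804   18.90062001]
yaw est [np.float64(12.520657999583799), np.float64(11.811681274305013)] [np.float64(11.714976420101198), np.float64(11.473609639835072)]
bush [427.58788274 156.60851662  84.        ] holder [ 467.34150012 -112.71290567   54.        ] dial plate centre [436.01514103  60.47439778  56.        ]
side [234 189  37  23 428] [434.   55.3 100. ] ((435.4823303222656, 57.935028076171875), (19.345365524291992, 65.52043151855469), 88.24164581298828) 106.26938507094576
side [290 210  14  20 184] [456.3 -41.9 117.4] ((456.2367858886719, -40.62596893310547), (16.9939022064209, 20.28870391845703), 54.819183349609375) 128.04245690949767
side [234 189  37  19 296] [434.5  56.6 102.6] ((435.52691650390625, 57.933658599853516), (19.345365524291992, 65.43119812011719), 88.24164581298828) 106.26938507094576
side [290 210  14  16 165] [455.4 -42.1 120.1] ((456.2367858886719, -40.62596893310547), (16.9939022064209, 20.28870391845703), 54.819183349609375) 128.04245690949767
ball (array([457.64126786, -36.99577435, 117.66566333]), np.float64(0.8866190714115965))
```

Call:
jog_arm --rows '[[[-20,-20,0],[0,0,-0.02]],[[-55,-53,0],[0,0,-0.06]],[[-95,-92,0],[0,0,-0.11]],[[-140,-136,5],[0,0,-0.16]],[[-185,-180,10],[0,0,-0.21]],[[-230,-224,15],[0,0,-0.26]],[[-275,-268,20],[0,0,-0.31]],[[-315,-307,25],[0,0,-0.35]],[[-345,-336,28],[0,0,-0.39]],[[-364,-354,30],[0,0,-0.407]]]' --grip 85

```text
time: 1.1
tool_pos: [424.3, 88.0, 203.5]
tcp_rot: [180.0, 0.0, 177.1]
ft_force: [1.5, 0.3, 0.2]
finger_gap: 85.3
grip_force: 0.0
```

```bash
python3 - <<'E'
from h import *
s=r.sense();print(s["time"],s["tool_pos"],s["tcp_rot"],s["joint_pos"])
p,d=r.snapshot("wrist");cv2.imwrite("pics/w1.png",p)
c=r.camera_params("wrist");print(c)
from scipy.spatial.transform import Rotation as R
s=r.sense();T=np.eye(4);T[:3,:3]=R.from_euler("xyz",s["tcp_rot"],degrees=True).as_matrix();T[:3,3]=s["tool_pos"]
c["pose"]=T@c["tool_from_camera"];P=cloud(c,d);h=P[...,2]
n,l,st,_=cv2.connectedComponentsWithStats(((h>97)&(h<112)&(d>0)).astype(np.uint8))
for i in range(1,n):
    q=P[l==i]
    if len(q)>80: print(st[i],q.mean(0).round(1),cv2.minAreaRect(q[:,:2].astype(np.float32)))
E
```

```text
1.1 [424.31244443  87.95826062 203.54377945] [1.79994522e+02 8.97812954e-03 1.77130608e+02] [ 4.92217493e+00 -1.85791375e+01  1.12533871e+02  4.22004932e-03
  8.60356289e+01 -8.22087246e+01]
{'fx': 370.910785538986, 'fy': 370.910785538986, 'cx': 281.3776681526091, 'cy': 208.05471171237406, 'tool_from_camera': array([[-7.43817082e-04, -9.59984922e-01, -2.80050703e-01,
         6.99348625e+01],
       [ 9.99999661e-01, -8.12867912e-04,  1.30419633e-04,
         6.50075371e-01],
       [-3.52845111e-04, -2.80050511e-01,  9.59985201e-01,
        -1.42737666e+02],
       [ 0.00000000e+00,  0.00000000e+00,  0.00000000e+00,
         1.00000000e+00]])}
[ 229  178   26   90 2061] [435.9  53.6 104.3] ((437.5409240722656, 53.0600471496582), (16.238922119140625, 63.80297088623047), 86.83213806152344)
```

View pics/w1.png

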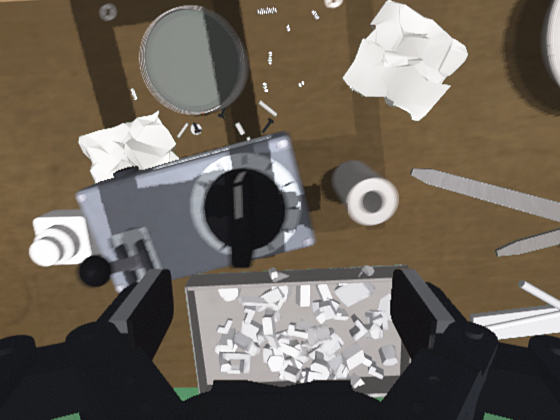

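The wrist view shows the white line at (238,200), pointing towards the robot. The bar is centred near (241,222). The arm was still lagging during that picture, so I'll measure again now that it has settled.

Call:
jog_arm --rows '[[[0,0,0],[0,0,0]],[[0,0,0],[0,0,0]],[[0,0,0],[0,0,0]]]'

```text
time: 1.45
tool_pos: [423.9, 91.1, 203.7]
tcp_rot: [180.0, -0.0, 177.1]
ft_force: [0.4, 0.5, -0.2]
finger_gap: 84.9
grip_force: 0.0
```

```bash
cat >> h.py <<'E'
from scipy.spatial.transform import Rotation as R
def wcam(s):
    c=r.camera_params("wrist");T=np.eye(4);T[:3,:3]=R.from_euler("xyz",s["tcp_rot"],degrees=True).as_matrix();T[:3,3]=s["tool_pos"]
    c["pose"]=T@c["tool_from_camera"];return c
def bar(name,lo=97,hi=112,f=None):
    s=r.sense();p,d=r.snapshot(name);c=wcam(s) if name=="wrist" else r.camera_params(name)
    if f:cv2.imwrite(f,p)
    P=cloud(c,d);h=P[...,2];near=np.hypot(P[...,0]-435,P[...,1]-60)<60
    n,l,st,_=cv2.connectedComponentsWithStats(((h>lo)&(h<hi)&(d>0)&near).astype(np.uint8))
    i=1+st[1:,4].argmax();q=P[l==i];print(name,s["time"],s["tool_pos"].round(1),s["tcp_rot"].round(2),st[i],q.mean(0).round(1),cv2.minAreaRect(q[:,:2].astype(np.float32)))
    return s,p,d,c
E
python3 -c "
from h import *
bar('wrist')"
```

```text
wrist 1.45 [423.9  91.1 203.7] [ 1.7998e+02 -2.0000e-02  1.7711e+02] [ 225  179   26   90 2079] [434.2  61.2 104.7] ((435.9979553222656, 60.61045455932617), (16.131610870361328, 64.10282897949219), 87.14049530029297)
```

Call:
jog_arm --rows '[[[-6,-15,10],[0,0,0]],[[-13,-30,30],[0,0,0]],[[-13,-30,60],[0,0,0]],[[-13,-30,90],[0,0,0]],[[-13,-30,110],[0,0,0]],[[-13,-30,122],[0,0,0]],[[-13,-30,129],[0,0,0]],[[-13,-30,129],[0,0,0]],[[-13,-30,129],[0,0,0]]]'

```text
time: 2.4
tool_pos: [436.5, 59.6, 75.9]
tcp_rot: [180.0, 0.1, 177.1]
ft_force: [-0.0, -0.2, 0.6]
finger_gap: 85.2
grip_force: 0.0
```

Call:
jog_arm --rows '[[[0,0,0],[0,0,0]],[[0,0,0],[0,0,0]],[[0,0,0],[0,0,0]],[[0,0,0],[0,0,0]],[[0,0,0],[0,0,0]],[[0,0,0],[0,0,0]],[[0,0,0],[0,0,0]],[[0,0,0],[0,0,0]]]' --grip 8 --force 40

```text
time: 3.2
tool_pos: [435.9, 59.6, 75.2]
tcp_rot: [180.0, 0.0, 177.0]
ft_force: [-1.4, 5.2, 5.0]
finger_gap: 15.0
grip_force: 43.2
```

Call:
jog_arm --rows '[[[0,0,0],[0,0,0.05]],[[0,0,0],[0,0,0.15]],[[0,0,0],[0,0,0.25]],[[0,0,0],[0,0,0.35]],[[0,0,0],[0,0,0.45]],[[0,0,0],[0,0,0.55]],[[0,0,0],[0,0,0.65]],[[0,0,0],[0,0,0.7]],[[0,0,0],[0,0,0.7]],[[0,0,0],[0,0,0.7]]]'

```text
time: 4.2
tool_pos: [435.7, 59.2, 75.2]
tcp_rot: [-180.0, -0.0, 136.9]
ft_force: [-3.4, 1.7, 7.0]
finger_gap: 15.1
grip_force: 43.3
```

Turning well (40°). I'll continue with the rest.

Call:
jog_arm --rows '[[[0,0,0],[0,0,0.05]],[[0,0,0],[0,0,0.15]],[[0,0,0],[0,0,0.25]],[[0,0,0],[0,0,0.35]],[[0,0,0],[0,0,0.45]],[[0,0,0],[0,0,0.55]],[[0,0,0],[0,0,0.65]],[[0,0,0],[0,0,0.7]],[[0,0,0],[0,0,0.7]],[[0,0,0],[0,0,0.7]]]'

```text
time: 5.2
tool_pos: [435.2, 59.1, 75.1]
tcp_rot: [-179.9, 0.0, 96.8]
ft_force: [-5.8, 1.6, 9.8]
finger_gap: 15.5
grip_force: 43.7
```

Call:
jog_arm --rows '[[[0,0,0],[0,0,0.05]],[[0,0,0],[0,0,0.15]],[[0,0,0],[0,0,0.25]],[[0,0,0],[0,0,0.35]],[[0,0,0],[0,0,0.45]],[[0,0,0],[0,0,0.55]],[[0,0,0],[0,0,0.65]],[[0,0,0],[0,0,0.695]],[[0,0,0],[0,0,0.695]],[[0,0,0],[0,0,0.695]]]'

```text
time: 6.2
tool_pos: [434.7, 59.2, 75.1]
tcp_rot: [-179.9, 0.1, 57.0]
ft_force: [-8.6, 0.2, 12.3]
finger_gap: 15.1
grip_force: 44.1
```

Call:
jog_arm --rows '[[[0,0,0],[0,0,0]],[[0,0,0],[0,0,0]],[[0,0,0],[0,0,0]],[[0,0,0],[0,0,0]],[[0,0,0],[0,0,0]],[[0,0,0],[0,0,0]]]' --grip 60

```text
time: 6.8
tool_pos: [435.7, 59.2, 74.8]
tcp_rot: [-180.0, 0.0, 57.0]
ft_force: [0.2, 0.2, -0.4]
finger_gap: 60.0
grip_force: 0.0
```

Call:
jog_arm --rows '[[[0,0,-10],[0,0,0]],[[0,0,-35],[0,0,0]],[[0,0,-65],[0,0,0]],[[0,0,-95],[0,0,0]],[[0,0,-115],[0,0,0]],[[0,0,-125],[0,0,0]],[[0,0,-125],[0,0,0]],[[0,0,-125],[0,0,0]],[[0,0,-125],[0,0,0]]]'

```text
time: 7.7
tool_pos: [434.9, 59.3, 198.3]
tcp_rot: [-179.9, 0.1, 57.0]
ft_force: [0.4, 0.3, -0.3]
finger_gap: 59.9
grip_force: 0.0
```

```bash
python3 -c "
from h import *
print(r.sense()['finger_gap'])
s,p,d,c=bar('wrist',f='pics/w2.png')
bar('side',98,108,f='pics/s2.png')
"
```

```text
59.89772063477701
wrist 7.7 [434.9  59.3 198.3] [-1.7988e+02  8.0000e-02  5.7000e+01] [ 270  161   24   93 2189] [437.4  62.1 104.7] ((436.42156982421875, 61.022544860839844), (63.7337532043457, 15.865326881408691), 57.33427810668945)
side 7.75 [434.9  59.3 198.3] [-1.7988e+02  8.0000e-02  5.7000e+01] [247 186  10  26 236] [433.7  55.  103.2] ((434.8375549316406, 57.919857025146484), (63.490989685058594, 15.056731224060059), 57.36988830566406)
```

View pics/w2.png

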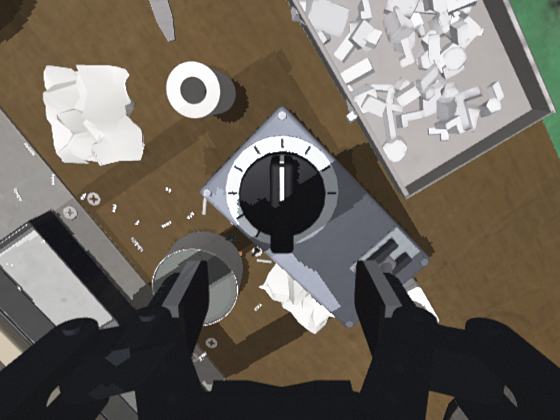

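The bar is now at 57.3°, against 177.1° before: exactly four clicks, and resting on a tick with the line at (282,185). Next is the lever: I'll shut the fingers and go in front of the ball, with tool x along the box's x.

Call:
jog_arm --rows '[[[-10,4,0],[0,0,0.1]],[[-30,13,0],[0,0,0.2]],[[-55,24,0],[0,0,0.3]],[[-78,34,0],[0,0,0.42]],[[-95,41,0],[0,0,0.54]],[[-99,42,0],[0,0,0.66]],[[-99,42,0],[0,0,0.75]],[[-99,42,0],[0,0,0.787]],[[-99,42,0],[0,0,0.787]],[[-99,42,0],[0,0,0.787]]]' --grip 0

```text
time: 8.8
tool_pos: [416.8, -46.5, 199.3]
tcp_rot: [-180.0, 0.1, 12.0]
ft_force: [0.3, -0.1, -0.5]
finger_gap: -0.5
grip_force: 0.0
```

Call:
jog_arm --rows '[[[0,0,10],[0,0,0]],[[0,0,30],[0,0,0]],[[0,0,55],[0,0,0]],[[0,0,75],[0,0,0]],[[0,0,88],[0,0,0]],[[0,0,92],[0,0,0]],[[0,0,92],[0,0,0]],[[0,0,92],[0,0,0]]]'

```text
time: 9.6
tool_pos: [417.7, -46.7, 108.7]
tcp_rot: [180.0, -0.1, 11.9]
ft_force: [0.3, 0.5, 0.9]
finger_gap: -0.4
grip_force: 0.0
```

```bash
python3 - <<'E'
from h import *
s=r.sense();print(s["tool_pos"],s["tcp_rot"],s["joint_pos"].round(0))
p,d=r.snapshot("side");cv2.imwrite("pics/s3.png",cv2.resize(p[150:310,200:400],None,fx=3.5,fy=3.5,interpolation=cv2.INTER_CUBIC))
a=np.radians(11.9);u=np.array([np.cos(a),np.sin(a)]);w=s["tool_pos"][:2]-[475.5,-34];print("rel pivot along/lat",w@u,w@[-u[1],u[0]])
E
```

```text
[417.71312135 -46.74076529 108.74282323] [ 1.79968351e+02 -6.97799816e-02  1.19153706e+01] [-13. -16. 121.   0.  75.  65.]
rel pivot along/lat -59.172179109985834 -0.5510570792962631
```

View pics/s3.png

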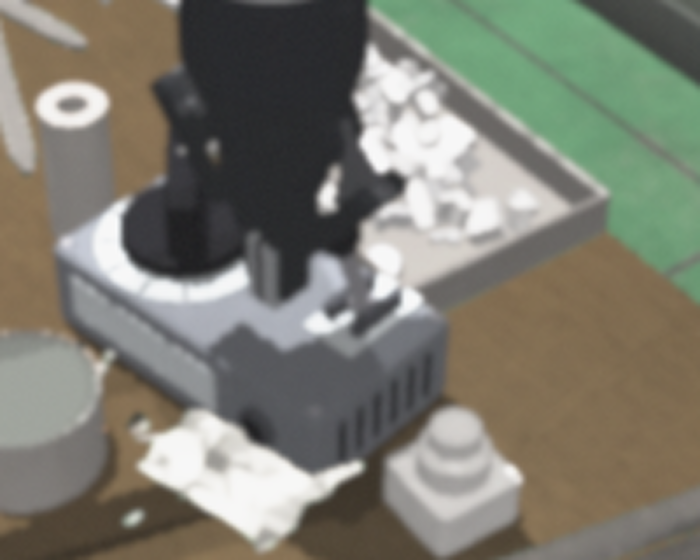

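The shut fingers, tips at crop (275,285), stand clear in front of the ball at about (335,235). I'll push along tool +x.

Call:
jog_arm --rows '[[[5,0,0],[0,0,0]],[[12,0,0],[0,0,0]],[[20,0,0],[0,0,0]],[[28,0,0],[0,0,0]],[[36,0,0],[0,0,0]],[[44,0,0],[0,0,0]],[[50,0,0],[0,0,0]],[[56,0,0],[0,0,0]],[[60,0,0],[0,0,0]],[[60,0,0],[0,0,0]]]'

```text
time: 10.65
tool_pos: [476.1, -34.1, 107.7]
tcp_rot: [-180.0, 0.0, 11.9]
ft_force: [0.7, -0.1, -0.4]
finger_gap: 0.2
grip_force: 0.0
```

Call:
jog_arm --rows '[[[1,0,0],[0,0,0]],[[2,0,0],[0,0,0]],[[3,0,0],[0,0,0]],[[3,0,0],[0,0,0]]]'

```text
time: 11.05
tool_pos: [478.6, -33.6, 107.8]
tcp_rot: [-180.0, 0.0, 11.9]
ft_force: [-1.1, -0.1, -1.0]
finger_gap: -0.3
grip_force: 0.6
```

Call:
jog_arm --rows '[[[1,0,0],[0,0,0]],[[2,0,0],[0,0,0]],[[3,0,0],[0,0,0]],[[3,0,0],[0,0,0]]]'

```text
time: 11.45
tool_pos: [481.5, -33.1, 107.8]
tcp_rot: [180.0, 0.0, 11.9]
ft_force: [-2.2, 0.5, -0.7]
finger_gap: 0.1
grip_force: 1.3
```

Call:
jog_arm --rows '[[[1,0,0],[0,0,0]],[[2,0,0],[0,0,0]],[[2,0,0],[0,0,0]]]'

```text
time: 11.75
tool_pos: [481.9, -32.9, 107.5]
tcp_rot: [-180.0, 0.2, 11.9]
ft_force: [-11.4, -2.9, 6.0]
finger_gap: -0.4
grip_force: 5.9
```

The force rose to 12 N at +6.6 mm, which is where I predicted the stop. I'll back off, go up and look.

Call:
jog_arm --rows '[[[-8,0,0],[0,0,0]],[[-25,0,0],[0,0,0]],[[-45,0,-5],[0,0,0]],[[-60,0,-25],[0,0,0]],[[-75,0,-55],[0,0,0]],[[-85,0,-85],[0,0,0]],[[-90,0,-110],[0,0,0]],[[-90,0,-120],[0,0,0]],[[-90,0,-120],[0,0,0]],[[-90,0,-120],[0,0,0]]]'

```text
time: 12.75
tool_pos: [395.5, -51.0, 226.8]
tcp_rot: [-180.0, 0.0, 11.9]
ft_force: [0.6, -0.4, -0.8]
finger_gap: 0.1
grip_force: 0.0
```

```bash
python3 - <<'E'
from h import *
a=np.radians(11.9);u=np.array([np.cos(a),np.sin(a)])
bar("side",98,108)
p,d=r.snapshot("side");c=r.camera_params("side");P=cloud(c,d)
m=(np.hypot(P[...,0]-475,P[...,1]+34)<50)&(P[...,2]>95)&(P[...,2]<135)&(d>0);q=P[m];print("ball side",len(q),q.mean(0),(q[:,:2].mean(0)-[475.5,-34])@u)
s=r.sense();print(s["tool_pos"],s["time"])
p2,d2=r.snapshot("top")
cv2.imwrite("pics/f.png",np.hstack([cv2.resize(p[165:310,200:350],(400,387)),cv2.resize(p2[170:265,165:345],(400,387))]))
E
```

```text
side 12.75 [395.5 -51.  226.8] [-1.7998e+02  3.0000e-02  1.1910e+01] [247 186  10  26 240] [433.6  55.  103.1] ((434.72113037109375, 57.722904205322266), (63.339866638183594, 14.945910453796387), 57.3834228515625)
ball side 181 [499.06106247 -32.65520149 113.9586964 ] 23.3320144107933
[394.94152591 -50.84899477 226.02358992] 12.85
```

View pics/f.png

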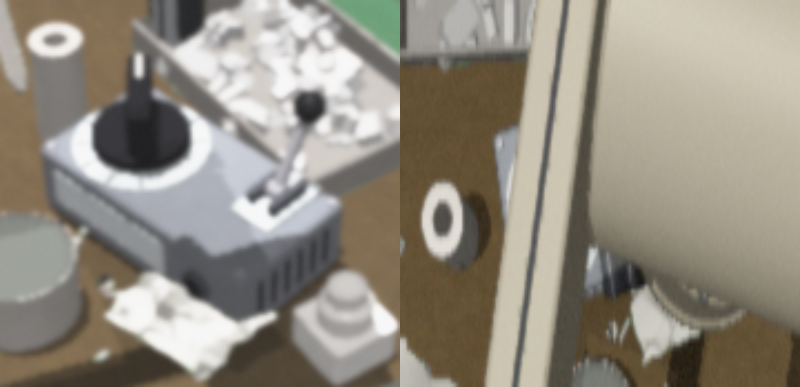

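The side half shows the ball at (310,105), leaning to the back, and the dial's white line at (138,65), unchanged. The bush and the holder haven't moved. I'll check the lever angle with a sphere fit.

```bash
python3 - <<'E'
from h import *
from scipy.optimize import least_squares
a=np.radians(11.9);u=np.array([np.cos(a),np.sin(a)]);c=r.camera_params("side")
def fit(p,d):
    P=cloud(c,d);g=p.max(2)<70
    m=g&(np.hypot(P[...,0]-475,P[...,1]+34)<50)&(P[...,2]>103)&(P[...,2]<140)&(d>0);q=P[m]
    f=least_squares(lambda x:np.linalg.norm(q-x,axis=1)-11,q.mean(0)+[3,4,-5],loss="soft_l1")
    yx=np.argwhere(m).mean(0)
    b=ray(c,yx[1],yx[0],114)
    print(len(q),f.x,"fit along",(f.x[:2]-[475.5,-34])@u,"ray@114",(b[:2]-[475.5,-34])@u,b)
z=np.load("pics/side.npz");fit(z["p"],z["d"]);p,d=r.snapshot("side");fit(p,d)
E
```

```text
85 [458.04726005 -37.85051976 116.24444416] fit along -17.871656144897965 ray@114 -16.50985650588345 [458.98945952 -35.71744476 114.        ]
66 [504.05251683 -28.64039313 112.5290593 ] fit along 29.044067631214272 ray@114 26.609008606808718 [501.81057199 -29.81057236 114.        ]
```

```bash
python3 -c "
from bench import r
print(r.hand_in())"
```

```text
the job is handed in; nothing more can be done
None
```

I turned the dial four clicks clockwise (measured turn 119.8°, at rest on a tick), then pushed the lever back to its stop; the bush and the electrode holder were not touched, and the job is handed in at about 13 s of the 58 s allowed.

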